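# Take a heat sink reading with a spring-tipped probe

### The job

Switch the power box on by pushing its silver lever right over to the far side, then take the spring-tipped temperature probe out of its stand and take a reading on the heat sink: hold the tip inside the marked ring on the sloping face, with the probe square to that face, pressed lightly so that the sprung tip is about half-way in and never bottoms hard. Finish while still holding the probe there in the gripper, switch left on; leave the dish, the screwdriver and the radio rack where they are.

Things in the scene. Friction and masses are not known exactly. Their poses are not given: they have to be found in the camera images.
- ring (a point): Centre of the dark flat ring (20 mm inside, 25 mm outside diameter) marked on a fixed finned aluminium heat sink, face 120 x 119 mm, 80 mm above the desk here. z = the sloping face's outward normal, 25 degrees from vertical, leaning towards the low edge (towards the robot at yaw 0); x = up the slope. 18 mm fins run along x at either side; the bare strip between is 65 mm wide (y).
- powerbox: Grey power box, 110 (x) x 85 (y) x 50 mm high, fixed; origin at the centre of its underside, z up. On top: a collar (24 mm across, 6 mm high) at the centre and two terminals (14 mm across, 10 mm high) at x = 38, y = +-24 mm. The lever swings in its x-z plane about an axis along y, 52 mm above the desk over the centre.
- lever_tip (a point): Centre of the 16 mm ball at the end of the silver toggle lever, 52 mm from the lever's pivot (lever shaft 9 mm thick). It is about 98 mm above the desk at either end of its swing, 104 mm half-way.
- toggle (a joint): Angle of the lever: 0 = off, leaning to the box's -x (the robot's side) by 0.5 rad from vertical; 1.0 = fully on, leaning 0.5 rad to the box's +x. It takes about 2 N at the ball and stays where it is left.
- stand: Dark wooden probe stand, block 60 x 60 x 65 mm high fixed to the desk, with a vertical 16 mm hole right through its middle; origin at the centre of its underside. The probe hangs in the hole, tip down, its handle's shoulder resting on top of the block.
- probe_handle (a point): Centre of the probe's black square handle, 24 x 24 mm (x, y), 75 mm long (z). z points away from the tip (up in the stand). Below the handle: a 10 mm round stem 40 mm long, then the sprung brass tip; handle end to tip 54 mm. A 14 mm steel cap adds 4 mm on top. In the stand this centre is 102.5 mm above the desk. About 0.12 kg.
- probe_tip (a point): Outermost point of the probe's round-ended brass tip (6 mm diameter), on the probe's axis, 91.5 mm from the handle's centre when out; it moves with the sprung tip. Axes as the handle's.
- plunger (a joint): How far the sprung tip is pushed in, in m: 0 = out, 0.010 = fully in. The spring gives about 1.4 N at the start and 4.9 N fully in (350 N/m).
- dish: Bystander: white ceramic dish, 100 mm across, 26 mm high, loose; origin under its centre.
- driver: Bystander: screwdriver with a grey handle, 170 mm long, 26 mm thick, lying loose along its own x; origin under its middle.
- radio_rack: Bystander: three-step wooden rack, 180 (x) x 200 (y) mm, with a red, a black and a grey handheld radio fixed on it, 235 mm high over the aerials; origin under its centre.
Mind the look-alikes: they are no part of the job. There is more than one size of the stand; the one meant has the size given above. Leave any green look-alike of the part that bears ring alone.

How it is judged (in metres and radians):
On the way, in this order (a step that is already met when the one before it is completed fails the run):
1. the power box is switched on, the probe still in its stand (value of joint toggle above 0.85 rad and distance of probe_handle from where it was at the start of the episode below 0.02 m), for 0.1 s.
2. the probe is lifted clear of its stand (distance of probe_handle from where it was at the start of the episode above 0.06 m and contact force between the fingers and probe above 1 N), for 0.1 s.
3. the tip touches inside the ring, square to the face and lightly (contact force between plunger and heatsink between 0.8 and 7 N and value of joint plunger between 0.0015 and 0.0088 m and distance between probe_tip and ring below 0.007 m and angle between the z axis of probe_handle and the z axis of ring, either way round below 0.17 rad), for 0.2 s.
At the end, for the whole second after the job is handed in: Lever past 0.85 rad; probe gripped and still, tip within 7 mm of the ring centre, axis within 0.17 rad of the face normal, contact 0.8 to 7 N, tip 1.5 to 8.8 mm in, touching neither stand nor power box; bystanders within 30 mm of their starts (all of step 3 and contact force between the fingers and probe above 2 N and value of joint toggle above 0.85 rad and contact force between probe and stand below 0.1 N and contact force between probe and powerbox below 0.1 N and linear speed of probe below 0.02 m/s and distance of each of dish, driver, radio_rack from where it was at the start of the episode below 0.03 m); the arm keeps its last pose, push and grip.
It fails at once if the dish is pushed away (distance of dish from where it was at the start of the episode above 0.03 m).
It fails at once if the screwdriver is pushed away (distance of driver from where it was at the start of the episode above 0.03 m).
It fails at once if the radio rack is pushed away (distance of radio_rack from where it was at the start of the episode above 0.03 m).
It fails at once if the probe is pressed hard on the heat sink (over 15 N) (contact force between probe and heatsink above 15 N).
It also fails if it takes over 51 s, if anything falls off the work surface, if the arm or the gripper's body presses on something with over 40 N, if the wrist force passes 120 N, or if a joint passes its speed limit or range.

### The arm

A 6-joint arm with a two-finger parallel gripper is mounted at the origin on the work surface. World frame = base frame: x ahead of the robot, y to its left, z up, the work surface at z = 0. Lengths are in m, angles in degrees, forces in N, time in s.
With the tool pointing down it reaches from about 0.4 to 0.825 m from the base axis. Payload 7 kg.
Tool frame: the origin (TCP) lies at the very end of the fingers, on their centre line; the grasp point (between the pads) lies r.grip_depth behind it (r.grip_depth is the distance from the TCP to the grasp point, in m); z points along the fingers, y is the direction in which the jaws open and shut (so a half turn about z gives the same grasp; the last joint's range is limited). The gripper opens to 88 mm and grips with 3 to 60 N. Pads are 19 mm wide; open, the fingers measure 130 mm over their backs; the gripper's body (78 mm by 193 mm) begins 47 mm behind the grasp point.
Start: joints at [16.507, 20.546, 0.682, 0, -70.136, -16.507], TCP at [0.675, -0, 0.227] pointing down, gripper open.
Joint ranges: [-176.03, 176.03], [-82.01, 121.73], [-58.28, 71.71], [-173.87, 95.51], [-174.79, -0.11], [-173.66, 173.66]. Speed limits (degrees/s): [136.94, 136.94, 172.46, 180, 180, 180].

### API

Orientations are given as [roll, pitch, yaw] about the fixed x, y, z axes, in that order (R = Rz(yaw) Ry(pitch) Rx(roll)).
In Python, from plant import r gives the robot as it stands. The module is installed in compiled form; this text tells all that it offers.
- The arm moves only by the tool step_arm, never from a script. Its argument "increments" is a list of rows, each a list of 3 entries, a list of its own where there are three numbers: the shift along the tool's x, y, z in m, then the turn, a rotation vector about the tool's x, y, z in rad, then the closure, from 0 (fully open) to 1 (shut). In form: [[[x, y, z], [wx, wy, wz], grip], ...]. A call has 1 to 10 rows; each row is the pose to reach, as a shift and turn from the pose commanded when the call began, along the tool's axes at that moment; what a row does not reach only later rows make up. A row lasts 1/10 s, in which the tool goes at most 50 mm and 8.59 degrees, less where a joint would pass 70% of its speed; a pose out of reach is approached as far as the arm can. A call with a gripper value outside its range is refused whole. The fingers move at their own pace and stop on an object; "force" is the grip in N (left out, the last holds). Time passes only in rows, so rows that repeat a pose let the fingers close. It gives the time, the measured TCP pose, the force and the opening at its end, in the units of the state.
- r.get_state(): the state, without advancing time (a new reading comes with each control period).
- r.capture(name): name is "scene" or "side" or "wrist"; returns a dict with "color" (420x560x3 uint8, red, green, blue), "intrinsics" (3x3 intrinsics, pixels), "k1" (the pictures are not rectified: a ray, as slopes to the right and down, at radius r is drawn at 1 + k1 r^2 times it, then the intrinsics apply), "rvec" (rotation vector, rad) and "tvec" (3), from world to camera coordinates, as OpenCV has them; the wrist camera has in their place "T_tool_cam" (4x4, takes a point from camera to tool coordinates, whose origin is the TCP and whose axes are the flange's). Camera axes: x right, y down, z forward; pixel columns grow to the right and rows downward; lengths in m; the calibration is good to about 2 mm. A picture is of the moment at which its call begins: read the wrist's pose just before it. There is no depth.
- r.close_job(): hands the job in, once; it reports no verdict.
The state is a dict: "time_s": time; "joints": joint angles; "qd": joint speeds; "joint_torque": joint torques, N m; "tcp_pos": TCP position; "eef_rot": TCP orientation; "contact_force": force on the tool from outside, world axes, zero at the start; "moment": the same for the moment, N m; "gripper_width": finger opening in m.
Only numpy, scipy, OpenCV 4.12 (cv2) and the standard library are available. Lean on these libraries where they do the work, as an engineer would, in place of code of your own. Each camera call takes 0.05 s, during which the arm holds its last target.

## Working session

There is one attempt and no reset: what is moved stays moved. The work goes in short steps, Python scripts to look and compute and a tool call to move; the robot and the scene stay as the last step left them, time stands still between calls to the robot, and variables do not carry over. Pictures are saved under pics/ and viewed, and the job is handed in when it is done.

Besides the shell and the picture viewer there is one more tool, called after "Call:" in YAML: its name, and indented under it one key for each argument. step_arm: Moves the arm, as the interface text tells. Its arguments: {"type":"object","properties":{"increments":{"type":"array","items":{"type":"array"}},"force":{"type":"number"}},"required":["increments"]}

```bash
mkdir -p pics; ls; python3 - <<'E'
from plant import r
import cv2,json,numpy as np
print(r.get_state(), r.grip_depth)
for n in ["scene","side","wrist"]:
    c=r.capture(n); cv2.imwrite(f"pics/{n}0.png",c["color"][:,:,::-1])
    np.save(f"pics/{n}0.npy",c,allow_pickle=True)
    print(n,{k:np.round(v,4).tolist() for k,v in c.items() if k!="color"})
E
```

```text
pics
{'time_s': 0.0, 'joints': array([ 1.65089400e+01,  2.05909337e+01,  6.34129050e-01, -2.09399057e-02,
       -7.01368261e+01, -1.65079364e+01]), 'qd': array([ 0.09928203, -0.03318954, -0.00548745,  0.04160393,  0.0114684 ,
       -0.01196707]), 'joint_torque': array([-8.00930356e-04, -5.82726967e+01,  2.93058443e+01,  6.99745238e+00,
        6.93249181e-03, -2.06530804e-04]), 'tcp_pos': array([6.74504086e-01, 3.91157152e-07, 2.25628480e-01]), 'eef_rot': array([ 1.79904635e+02, -7.73416589e-03, -9.00061208e+01]), 'contact_force': array([-0.37255377, -0.63466628, -0.20097891]), 'moment': array([-0.03203895, -0.01168187, -0.01112815]), 'gripper_width': 0.0875748247386962} 0.0188
scene {'intrinsics': [[414.4365, 0.0, 277.074], [0.0, 414.4365, 204.8772], [0.0, 0.0, 1.0]], 'k1': -0.0119, 'rvec': [1.2159, 2.5389, -0.7407], 'tvec': [0.2507, -0.3907, 1.3422]}
side {'intrinsics': [[441.7455, 0.0, 286.4417], [0.0, 441.7455, 203.2186], [0.0, 0.0, 1.0]], 'k1': -0.1084, 'rvec': [0.328, -2.6016, 1.5264], 'tvec': [0.5904, 0.0947, 1.1244]}
wrist {'intrinsics': [[347.1743, 0.0, 275.4315], [0.0, 347.1743, 211.5217], [0.0, 0.0, 1.0]], 'k1': -0.0238, 'T_tool_cam': [[-0.002, -0.9528, -0.3036, 0.083], [1.0, -0.0018, -0.0011, -0.0001], [0.0005, -0.3036, 0.9528, -0.1575], [0.0, 0.0, 0.0, 1.0]]}
```

View pics/scene0.png

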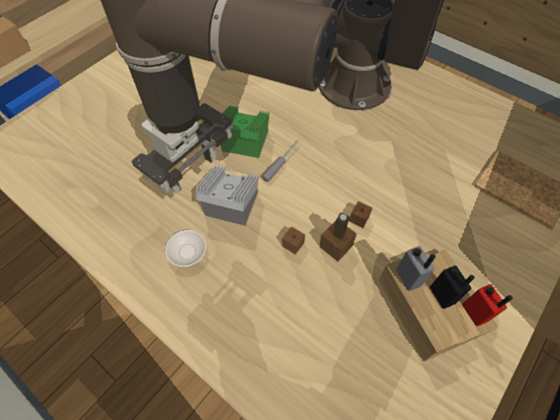

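View pics/side0.png

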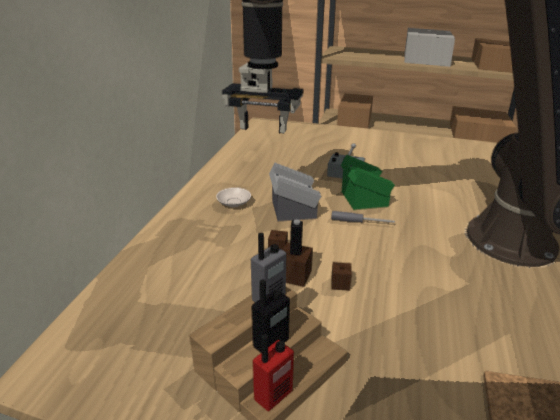

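View pics/wrist0.png

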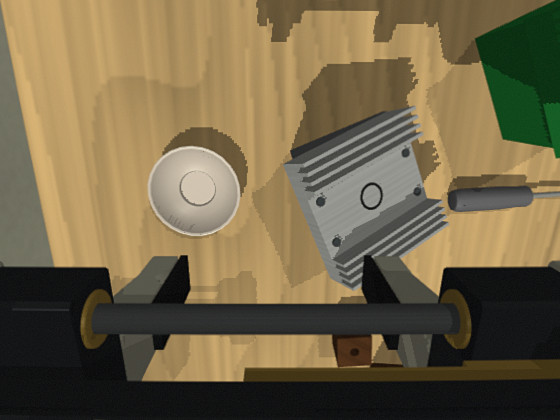

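The scene view shows the grey heat sink at (228,190), its green look-alike at (245,130), the stand with the probe at (338,238), and small stand look-alikes at (293,239) and (360,213). The dish is at (186,248), the driver at (280,160) and the rack at (450,300). The power box is hidden by the gripper in this view; the side view shows it at (345,162). In the wrist view the ring is at (371,196).

```bash
cat > h.py <<'E'
import numpy as np,cv2
from scipy.spatial.transform import Rotation as R
from plant import r
def Rt(rpy): return R.from_euler('xyz',rpy,degrees=True).as_matrix()
def cam(n,save=None):
    s=r.get_state(); c=r.capture(n)
    if n=="wrist":
        T=np.eye(4);T[:3,:3]=Rt(s["eef_rot"]);T[:3,3]=s["tcp_pos"]
        W=T@c["T_tool_cam"]; W=np.linalg.inv(W); c["R"],c["t"]=W[:3,:3],W[:3,3]
    else:
        c["R"]=cv2.Rodrigues(np.array(c["rvec"],float))[0]; c["t"]=np.array(c["tvec"],float).ravel()
    if save:
        cv2.imwrite(f"pics/{save}.png",c["color"][:,:,::-1]); np.save(f"pics/{save}.npy",c,allow_pickle=True)
    return c
def load(n): return np.load(f"pics/{n}.npy",allow_pickle=True).item()
def D(c): return np.array([float(np.ravel(c["k1"])[0]),0,0,0,0])
def proj(c,P):
    return cv2.projectPoints(np.atleast_2d(np.array(P,float)),cv2.Rodrigues(c["R"])[0],c["t"],np.array(c["intrinsics"]),D(c))[0][:,0]
def ray(c,uv):
    p=cv2.undistortPoints(np.array([[uv]],float),np.array(c["intrinsics"]),D(c))[0,0]
    d=c["R"].T@np.array([p[0],p[1],1]); return -c["R"].T@c["t"], d/np.linalg.norm(d)
def onz(c,uv,z):
    o,d=ray(c,uv); return o+d*(z-o[2])/d[2]
def tri(*obs):
    A=0;b=0;rs=[ray(c,uv) for c,uv in obs]
    for o,d in rs:
        M=np.eye(3)-np.outer(d,d);A=A+M;b=b+M@o
    X=np.linalg.solve(A,b)
    return X,[np.linalg.norm((np.eye(3)-np.outer(d,d))@(X-o))*1000 for o,d in rs]
def crop(c,x0,y0,x1,y1,f,name):
    im=c["color"][y0:y1,x0:x1,::-1]; cv2.imwrite(f"pics/{name}.png",cv2.resize(im,None,fx=f,fy=f,interpolation=cv2.INTER_CUBIC))
E
python3 - <<'E'
from h import *
a=cam("scene","s1");b=cam("side","d1");w=cam("wrist","w1")
crop(a,120,90,380,280,3,"c1");crop(b,220,120,420,300,4-1,"c2")
print("ring",onz(w,(371,196),.08), "ring scene",onz(a,(229,186),.08))
print("box side",onz(b,(342,165),.05))
print("handle top scene",onz(a,(344,218),.144),onz(b,(297,222),.144))
print(proj(a,[[.675,0,.22],[0,0,0],[.5,.3,0]]))
E
```

```text
ring [ 0.58841049 -0.00090131  0.08      ] ring scene [ 0.58582608 -0.00178155  0.08      ]
box side [ 0.48465359 -0.22963516  0.05      ]
handle top scene [0.52001529 0.2891775  0.144     ] [0.51659065 0.29072229 0.144     ]
[[194.08393877 175.69095862]
 [354.36211336  84.41461693]
 [344.8306284  244.14769653]]
```

View pics/c1.png

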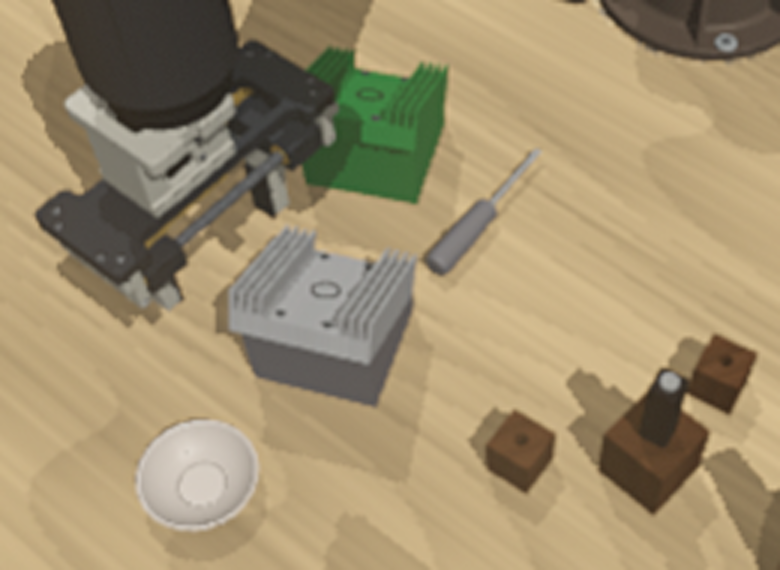

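View pics/c2.png

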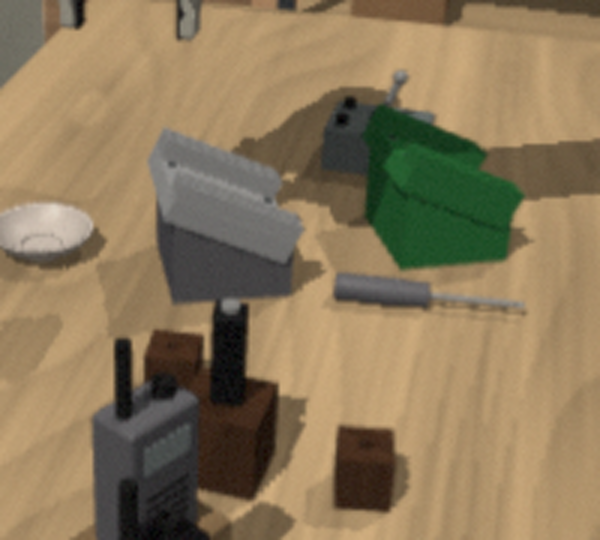

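Call:
step_arm:
  increments:
    - [[0.04,0.04,0],[0,0,0],0]
    - [[0.08,0.08,0],[0,0,0],0]
    - [[0.12,0.12,0],[0,0,0],0]
    - [[0.16,0.155,0],[0,0,0],0]
    - [[0.18,0.175,0],[0,0,0],0]
    - [[0.18,0.175,0],[0,0,0],0]
    - [[0.18,0.175,0],[0,0,0],0]

```text
time_s: 1.0
tcp_pos: [0.4993, -0.1809, 0.2272]
eef_rot: [-179.9, 0.0, -90.1]
contact_force: [-0.9, 0.6, -0.4]
gripper_width: 0.0875
```

```bash
python3 - <<'E'
from h import *
w=cam("wrist","w2");a=cam("scene","s2")
crop(a,120,60,380,250,3,"c3")
print(r.get_state()["tcp_pos"])
E
```

```text
[ 0.50047713 -0.17982724  0.22676282]
```

View pics/w2.png

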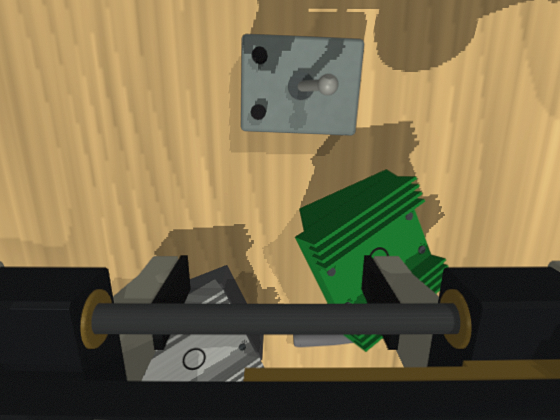

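View pics/c3.png

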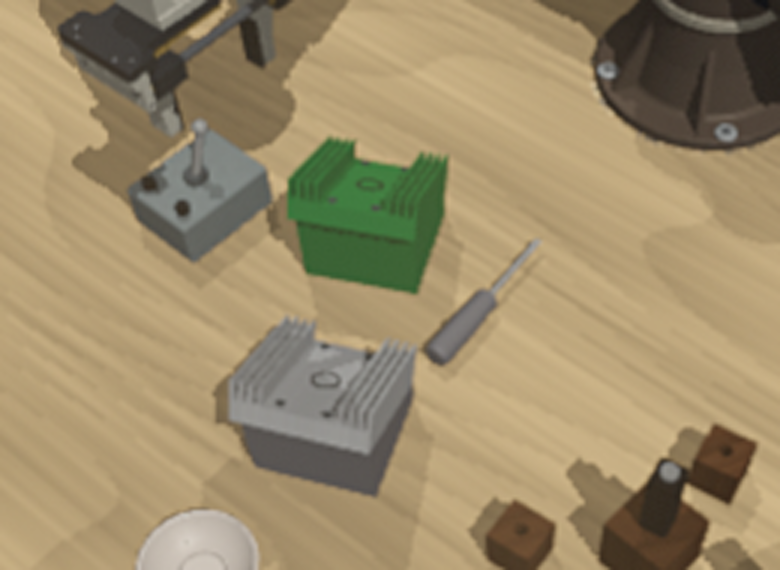

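The wrist view shows the power box with its ball at (328,84), leaning to image right (the robot's side), and terminals at (260,55) and (259,111). The scene crop shows the same ball at (187,102).

```bash
python3 - <<'E'
from h import *
w=load("w2");a=load("s2");b=load("d1")
print("ball",tri((w,(328,84)),(a,(186.7,102.3)),(b,(353.3,145.7))))
t1=onz(w,(260,55),.06);t2=onz(w,(259,111),.06);print(t1,t2)
print([onz(w,p,.05)[:2] for p in [(244,35),(363,39),(355,134),(241,130)]])
wb=load("w1")
g=tri((wb,(371,196)),(w,(194,358)),(a,(228.3,186.7)),);print("ring",g)
# sloped face holes: wrist w1 
for p in [(405,153),(417,191),(336,242),(320,202)]: print(onz(wb,p,.08))
crop(wb,270,90,460,300,3,"c4")
crop(a,190,150,270,230,7,"c5")
crop(b,260,150,330,230,7,"c6")
E
```

```text
ball (array([ 0.45848418, -0.27675807,  0.10089482]), [np.float64(0.5553268133619468), np.float64(0.8499722531762717), np.float64(0.6033915448335105)])
[ 0.51274161 -0.30213958  0.06      ] [ 0.51442463 -0.25553306  0.06      ]
[array([ 0.52690781, -0.31962463]), array([ 0.42245047, -0.3161468 ]), array([ 0.42444054, -0.23403408]), array([ 0.53218129, -0.238088  ])]
ring (array([ 0.58827036, -0.00149961,  0.07958038]), [np.float64(0.6905743918540539), np.float64(0.47384096053135805), np.float64(0.40137777321955315)])
[ 0.56167279 -0.03977987  0.08      ]
[ 0.54699089 -0.0055221   0.08      ]
[0.61790622 0.04403313 0.08      ]
[0.63449914 0.00466942 0.08      ]
```

View pics/c4.png

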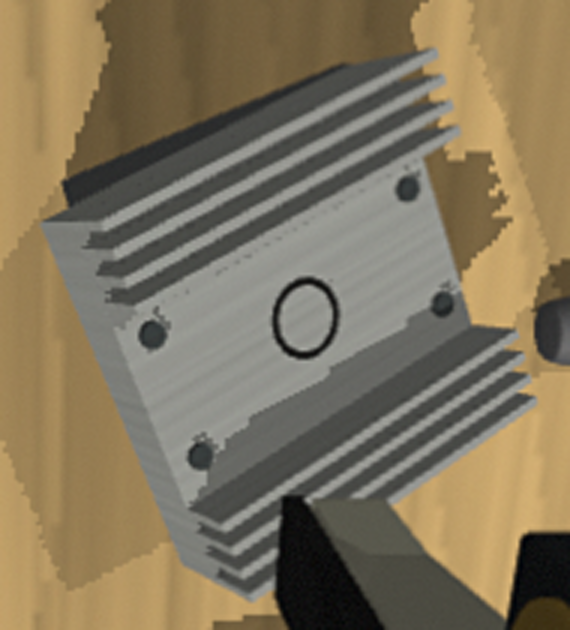

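View pics/c5.png

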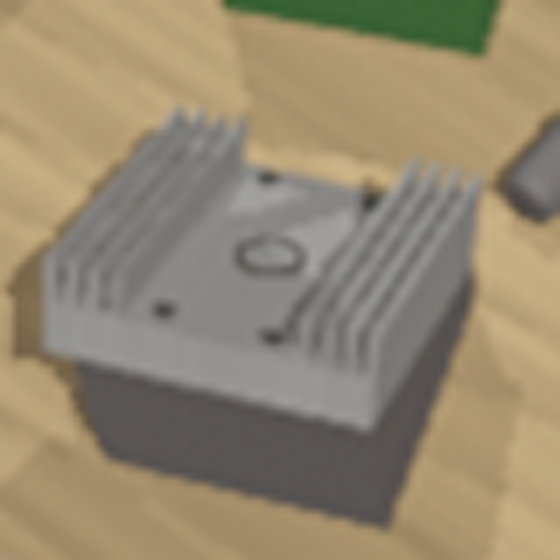

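View pics/c6.png

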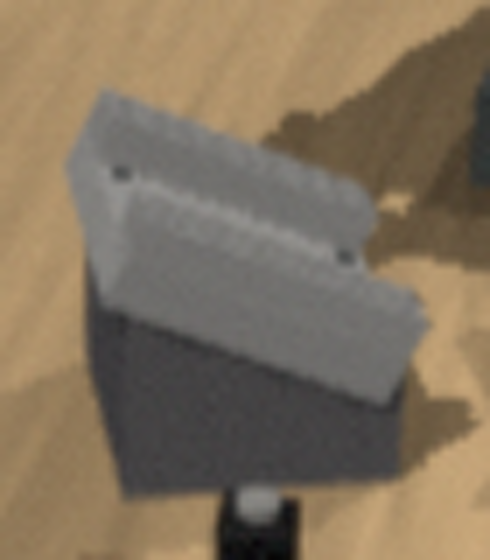

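```bash
python3 - <<'E'
from h import *
w=load("w1");a=load("s2");b=load("d1")
W=[(405.7,152.7),(417.7,191),(336.7,242),(320.7,201.3)]
S=[(228.3,175.4),(243,178.6),(229.1,197.9),(213.3,194.3)]
X=[]
for i in range(4):
    x,e=tri((w,W[i]),(a,S[i]));X.append(x);print(x,np.round(e,1),proj(b,x))
X=np.array(X)
c=X.mean(0);u,s,v=np.linalg.svd(X-c);n=v[2]*np.sign(v[2][2]);print("centre",c,"n",n,"tilt",np.degrees(np.arccos(n[2])),"az",np.degrees(np.arctan2(n[1],n[0])),s)
up=(X[2]+X[3]-X[0]-X[1])/2;lat=(X[0]+X[3]-X[1]-X[2])/2
print("slope",np.degrees(np.arcsin(up[2]/np.linalg.norm(up))),"yaw up",np.degrees(np.arctan2(up[1],up[0])),"yaw lat",np.degrees(np.arctan2(lat[1],lat[0])),lat,up)
# handle
crop(a,310,190,380,270,7,"c7");crop(b,270,210,330,290,7,"c8")
E
```

```text
[ 0.55335498 -0.03716143  0.05985956] [0.2 0.2] [[308.92056961 186.27956229]]
[ 5.37449042e-01 -3.31504326e-04  5.99350269e-02] [0.4 0.4] [[312.00551516 192.91342956]]
[0.62149064 0.03452578 0.10279301] [0.1 0.1] [[279.05232849 180.56463336]]
[ 0.63708583 -0.00244436  0.10227913] [0.2 0.2] [[276.94937415 174.24083585]]
centre [ 0.58734512 -0.00135288  0.08121668] n [-0.38833923 -0.17298913  0.90513391] tilt 25.158674943390842 az -155.9889972475585 [0.1003257  0.04012114 0.00012595]
slope 25.151067697699922 yaw up 22.52352892844392 yaw lat -66.88506515999057 [ 0.01575057 -0.03690003 -0.00029468] [0.08388622 0.03478718 0.04263878]
```

View pics/c7.png

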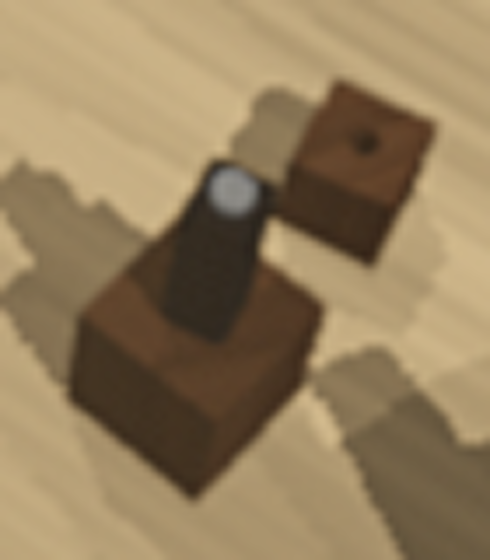

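View pics/c8.png

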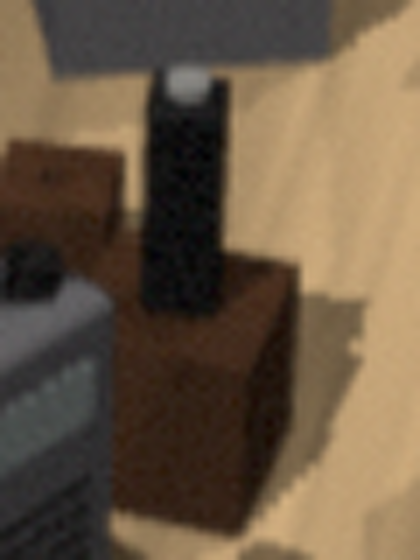

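Measured so far:
- **Ring:** (0.588, -0.001, 0.080), face tilt 25.2° with up-slope yaw about 22.8°. This matches the text.
- **Ball:** about (0.458, -0.277, 0.101), box yaw about -2°.

I'll straddle the lever with the open jaws and push with the inner pad face.

Call:
step_arm:
  increments:
    - [[0.05,0.011,0],[0,0,0],0]
    - [[0.098,0.022,0],[0,0,0],0]
    - [[0.098,0.022,0.04],[0,0,0],0]
    - [[0.098,0.022,0.09],[0,0,0],0]
    - [[0.098,0.022,0.142],[0,0,0],0]
    - [[0.098,0.022,0.142],[0,0,0],0]
    - [[0.098,0.022,0.142],[0,0,0],0]

```text
time_s: 1.8
tcp_pos: [0.4785, -0.2776, 0.0844]
eef_rot: [179.8, -0.0, -89.9]
contact_force: [0.6, 0.2, 1.4]
gripper_width: 0.0875
```

```bash
python3 - <<'E'
from h import *
w=cam("wrist","w3");b=cam("side","d3");crop(b,300,100,400,200,6,"c9")
E
```

```text
(no output)
```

View pics/w3.png

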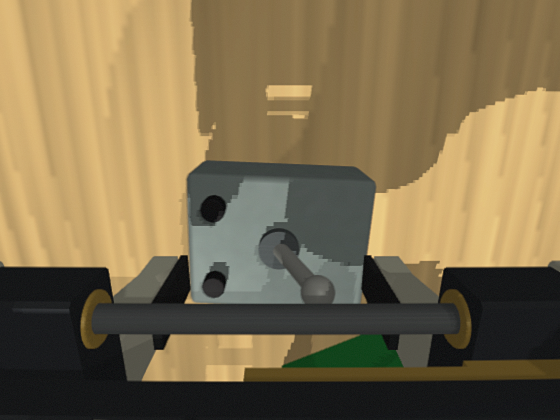

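View pics/c9.png

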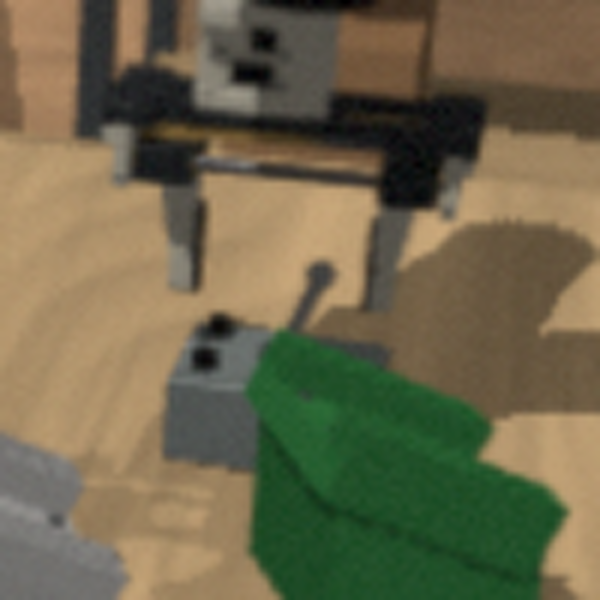

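The ball, at (318,290) in the wrist view, sits between the pads, so I'm pushing it now.

Call:
step_arm:
  increments:
    - [[0,-0.008,0],[0,0,0],0]
    - [[0,-0.014,0],[0,0,0],0]
    - [[0,-0.02,0],[0,0,0],0]
    - [[0,-0.026,0],[0,0,0],0]
    - [[0,-0.032,0],[0,0,0],0]
    - [[0,-0.038,0],[0,0,0],0]
    - [[0,-0.044,0],[0,0,0],0]
    - [[0,-0.05,0],[0,0,0],0]
    - [[0,-0.055,0],[0,0,0],0]
    - [[0,-0.055,0],[0,0,0],0]

```text
time_s: 2.9
tcp_pos: [0.5333, -0.2779, 0.0841]
eef_rot: [180.0, 0.0, -90.0]
contact_force: [-2.2, 0.8, 0.5]
gripper_width: 0.0875
```

```bash
python3 - <<'E'
from h import *
w=cam("wrist","w4");a=cam("scene","s4");crop(a,150,60,250,160,6,"c10"); b=cam("side","d4");crop(b,300,100,400,200,6,"c11")
E
```

```text
(no output)
```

View pics/w4.png

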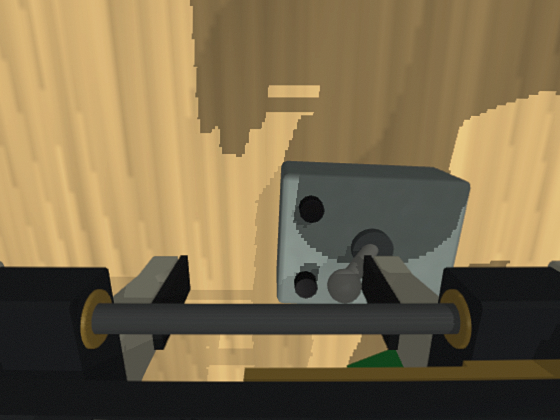

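View pics/c11.png

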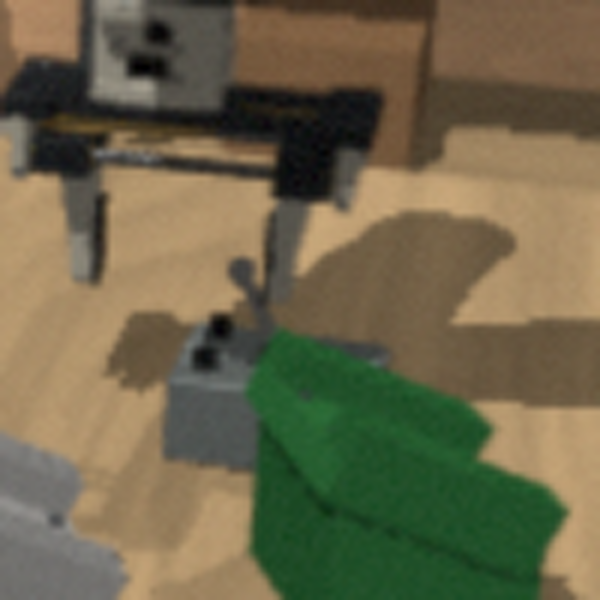

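Call:
step_arm:
  increments:
    - [[0,-0.003,0],[0,0,0],0]
    - [[0,-0.006,0],[0,0,0],0]
    - [[0,-0.006,0],[0,0,0],0]

```text
time_s: 3.35
tcp_pos: [0.5345, -0.2779, 0.0835]
eef_rot: [179.5, 0.1, -90.0]
contact_force: [-12.9, -0.6, 4.5]
gripper_width: 0.0875
```

```bash
python3 - <<'E'
from h import *
w=cam("wrist","w5"); b=cam("side","d5");crop(b,300,100,400,200,6,"c12")
for c,p in ((load("d4"),(340,145)),):
    o,d=ray(c,p);print(o+d*(-.2785-o[1])/d[1])
E
```

```text
[ 0.50108493 -0.2785      0.09704931]
```

View pics/c12.png

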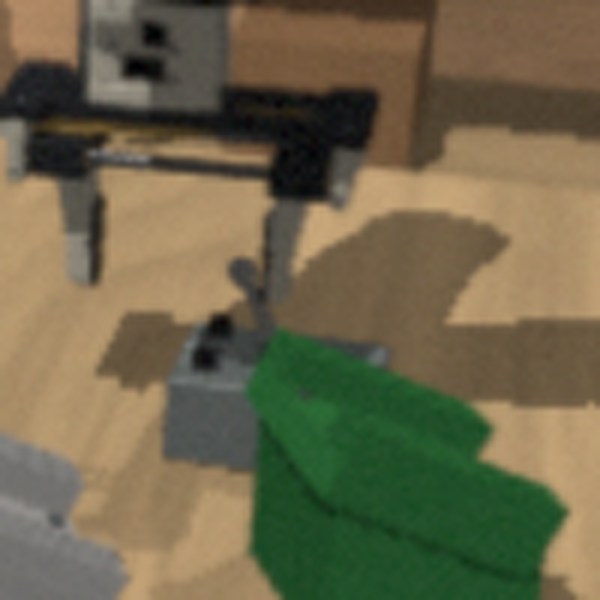

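The lever is on its hard stop (force rose to 13 N for 1.2 mm, ball at x≈0.501). I'll locate the rack before moving over to the stand.

```bash
python3 - <<'E'
from h import *
a=load("s1");b=load("d1")
print("radios scene", [onz(a,p,.15).round(3) for p in [(415,265),(452,287),(486,303)]])
print("rack corners scene z0",[onz(a,p,0).round(3) for p in [(430,358),(497,333)]],onz(a,(388,252),.06).round(3))
print("grey aerial tip side",[onz(b,(262,236),z).round(3) for z in (.2,.235)],"scene",[onz(a,(433,253),z).round(3) for z in (.2,.235)])
print("stand top corners",[onz(a,p,.065).round(3) for p in [(321.4,235.4),(356,234),(340.4,249.7)]])
print("cap",tri((a,(310+233/7,190+190/7)),(b,(270+188/7,210+85/7))))
E
```

```text
radios scene [array([0.525, 0.465, 0.15 ]), array([0.522, 0.545, 0.15 ]), array([0.51 , 0.612, 0.15 ])]
rack corners scene z0 [array([0.613, 0.596, 0.   ]), array([0.472, 0.687, 0.   ])] [0.485 0.4   0.06 ]
grey aerial tip side [array([0.547, 0.44 , 0.2  ]), array([0.531, 0.491, 0.235])] scene [array([0.51 , 0.481, 0.2  ]), array([0.531, 0.48 , 0.235])]
stand top corners [array([0.548, 0.256, 0.065]), array([0.494, 0.318, 0.065]), array([0.551, 0.312, 0.065])]
cap (array([0.51764394, 0.28613276, 0.14089348]), [np.float64(0.22629769366606384), np.float64(0.22629769366593996)])
```

Call:
step_arm:
  increments:
    - [[0,0.01,0],[0,0,0],0]
    - [[0,0.012,-0.05],[0,0,0],0]
    - [[0,0.012,-0.1],[0,0,0],0]
    - [[0,0.012,-0.15],[0,0,0],0]
    - [[0,0.012,-0.175],[0,0,0],0]

```text
time_s: 3.95
tcp_pos: [0.5292, -0.2788, 0.2658]
eef_rot: [-179.5, -0.2, -90.0]
contact_force: [-0.4, -0.1, -0.2]
gripper_width: 0.0877
```

Call:
step_arm:
  increments:
    - [[-0.05,0,0],[0,0,0],0]
    - [[-0.1,0,0],[0,0,0],0]
    - [[-0.15,0,0],[0,0,0],0]
    - [[-0.2,0,0],[0,0,0],0]
    - [[-0.25,0,0],[0,0,0],0]
    - [[-0.3,0,0],[0,0,0],0]
    - [[-0.35,0,0],[0,0,0],0]
    - [[-0.4,0,0],[0,0,0],0]
    - [[-0.45,0,0],[0,0,0],0]
    - [[-0.5,0,0],[0,0,0],0]

```text
time_s: 4.95
tcp_pos: [0.5272, 0.2248, 0.2607]
eef_rot: [-179.8, 0.2, -90.0]
contact_force: [1.9, -0.5, 0.4]
gripper_width: 0.0875
```

Call:
step_arm:
  increments:
    - [[-0.05,0,0],[0,0,0],0]
    - [[-0.09,0,0],[0,0,0],0]
    - [[-0.12,0.005,0],[0,0,0],0]
    - [[-0.128,0.007,0],[0,0,0],0]
    - [[-0.128,0.007,0],[0,0,0],0]
    - [[-0.128,0.007,0],[0,0,0],0]

```text
time_s: 5.55
tcp_pos: [0.5201, 0.3496, 0.26]
eef_rot: [-180.0, 0.0, -90.0]
contact_force: [0.5, -0.6, 0.4]
gripper_width: 0.088
```

```bash
python3 - <<'E'
from h import *
w=cam("wrist","w6");print(r.get_state()["tcp_pos"]);a=cam("scene","s6");crop(a,140,60,260,180,5,"c13")
E
```

```text
[0.52019264 0.34914911 0.26004176]
```

View pics/w6.png

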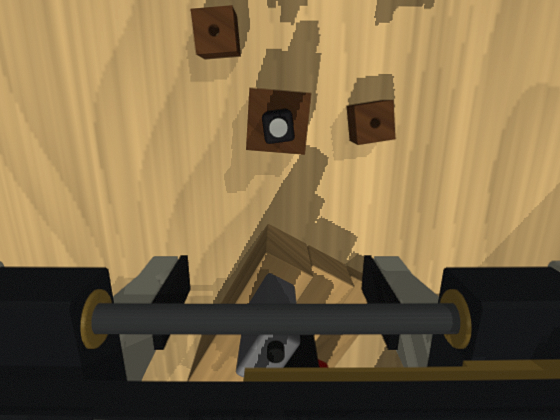

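View pics/c13.png

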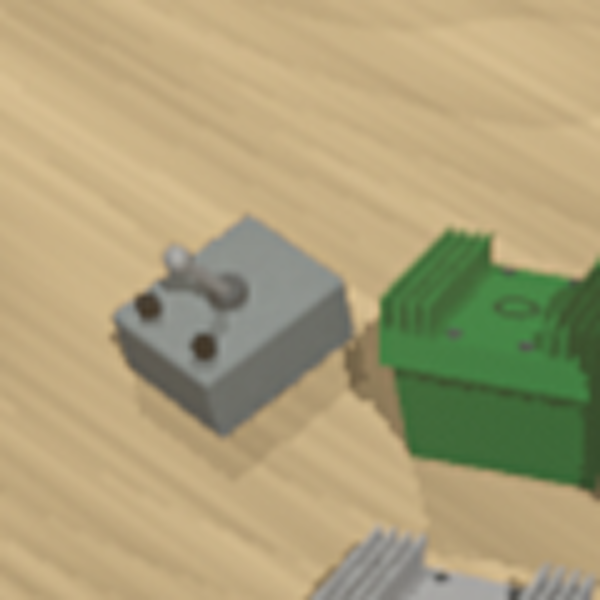

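The scene crop shows the lever leaning to the terminal side (ball at 178,260), so the box is on. In the wrist view the stand with the cap sits at (278,127), and the two smaller blocks are at (215,32) and (372,122). Next is a close crop of the chosen stand.

```bash
python3 - <<'E'
from h import *
w=load("w6");a=load("s6");b=load("d1");crop(w,235,75,325,165,7,"c14")
print("cap",tri((w,(278,127.5)),(a,(310+233/7,190+190/7)),(b,(270+188/7,210+85/7))))
print("stand corners",[onz(w,p,.065).round(4) for p in [(249,88),(310,95),(306,154),(247,149)]])
E
```

```text
cap (array([0.51796388, 0.28622217, 0.14105058]), [np.float64(0.510127622100346), np.float64(0.42196715018895187), np.float64(0.30006088672718684)])
stand corners [array([0.5459, 0.2546, 0.065 ]), array([0.4872, 0.2611, 0.065 ]), array([0.4897, 0.3179, 0.065 ]), array([0.5493, 0.3128, 0.065 ])]
```

View pics/c14.png

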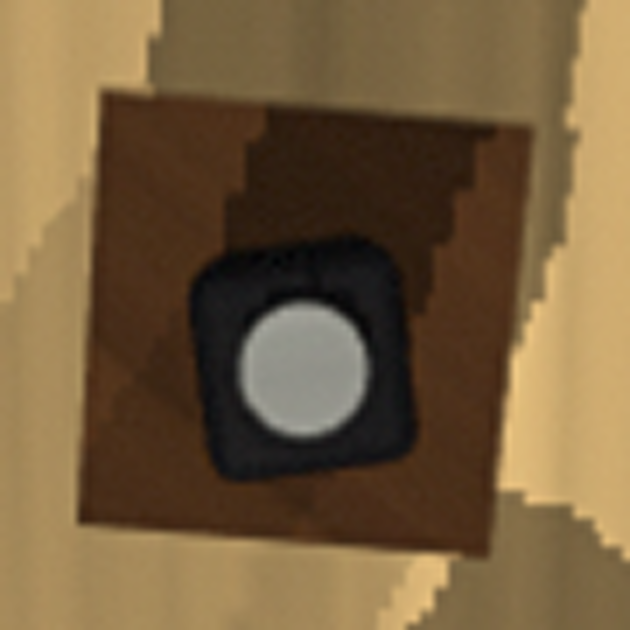

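Handle yaw is about +9.5°, cap at (0.518, 0.286), and the block is 59 mm wide, so this is the right stand. I'm aligning and descending with the jaws open.

Call:
step_arm:
  increments:
    - [[0.04,0.002,0],[0,0,-0.08],0]
    - [[0.064,0.002,0],[0,0,-0.165],0]
    - [[0.064,0.002,0],[0,0,-0.165],0]
    - [[0.064,0.002,0.04],[0,0,-0.165],0]
    - [[0.064,0.002,0.08],[0,0,-0.165],0]
    - [[0.064,0.002,0.12],[0,0,-0.165],0]
    - [[0.064,0.002,0.15],[0,0,-0.165],0]
    - [[0.064,0.002,0.172],[0,0,-0.165],0]
    - [[0.064,0.002,0.172],[0,0,-0.165],0]
    - [[0.064,0.002,0.172],[0,0,-0.165],0]

```text
time_s: 6.65
tcp_pos: [0.5185, 0.2858, 0.0882]
eef_rot: [-180.0, -0.0, -80.6]
contact_force: [0.6, 0.1, -0.2]
gripper_width: 0.0879
```

```bash
python3 - <<'E'
from h import *
w=cam("wrist","w7");a=cam("scene","s7");b=cam("side","d7");crop(a,290,170,390,270,6,"c15");crop(b,250,180,350,300,5,"c16")
im=np.hstack([cv2.imread("pics/c15.png"),cv2.resize(cv2.imread("pics/c16.png"),(500,600))]);cv2.imwrite("pics/c17.png",cv2.resize(im,(792,432)))
E
```

```text
(no output)
```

View pics/w7.png

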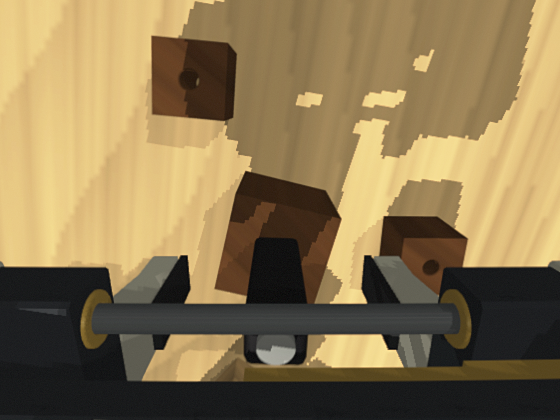

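View pics/c17.png

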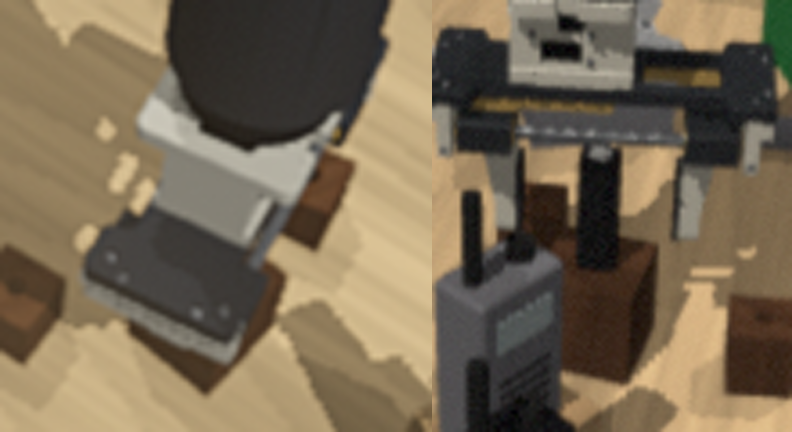

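The handle at (276,300) stands centred and square between the jaws, so I'm closing.

Call:
step_arm:
  increments:
    - [[0,0,0],[0,0,0],1]
    - [[0,0,0],[0,0,0],1]
    - [[0,0,0],[0,0,0],1]
    - [[0,0,0],[0,0,0],1]
    - [[0,0,0],[0,0,0],1]
    - [[0,0,0],[0,0,0],1]
    - [[0,0,0],[0,0,0],1]
    - [[0,0,0],[0,0,0],1]
  force: 30

```text
time_s: 7.6
tcp_pos: [0.518, 0.2859, 0.0875]
eef_rot: [180.0, -0.0, -80.5]
contact_force: [0.4, 0.3, -0.5]
gripper_width: 0.0293
```

Call:
step_arm:
  increments:
    - [[0,0,0],[0,0,0],1]
    - [[0,0,0],[0,0,0],1]
    - [[0,0,0],[0,0,0],1]

```text
time_s: 7.9
tcp_pos: [0.518, 0.286, 0.0875]
eef_rot: [-180.0, 0.0, -80.5]
contact_force: [0.3, 0.2, -0.2]
gripper_width: 0.0238
```

Call:
step_arm:
  increments:
    - [[0,0,-0.015],[0,0,0],1]
    - [[0,0,-0.035],[0,0,0],1]
    - [[0,0,-0.06],[0,0,0],1]
    - [[0,0,-0.09],[0,0,0],1]
    - [[0,0,-0.12],[0,0,0],1]
    - [[0,0,-0.15],[0,0,0],1]
    - [[0,0,-0.16],[0,0,0],1]
    - [[0,0,-0.16],[0,0,0],1]
    - [[0,0,-0.16],[0,0,0],1]

```text
time_s: 8.8
tcp_pos: [0.5172, 0.2856, 0.2461]
eef_rot: [179.9, -0.0, -80.6]
contact_force: [0.0, -0.0, -2.5]
gripper_width: 0.0234
```

```bash
python3 - <<'E'
from h import *
w=cam("wrist","w8");a=cam("scene","s8");b=cam("side","d8");crop(a,280,130,400,270,4,"c18");crop(b,230,100,370,260,4,"c19")
E
```

```text
(no output)
```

View pics/w8.png

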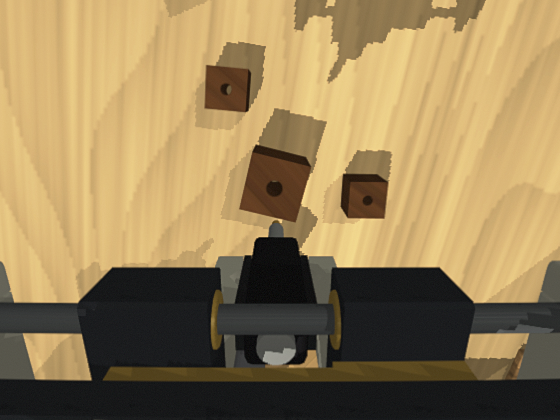

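View pics/c18.png

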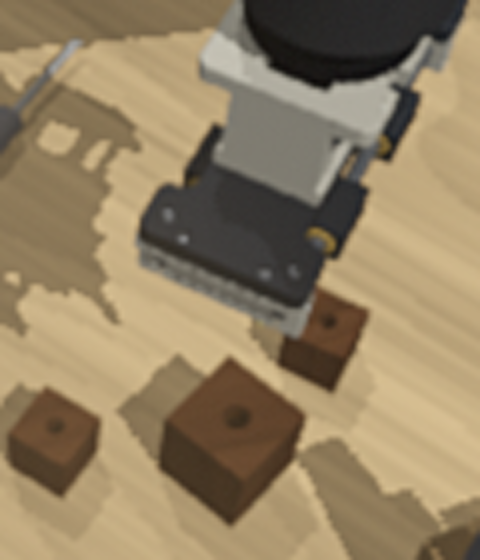

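View pics/c19.png

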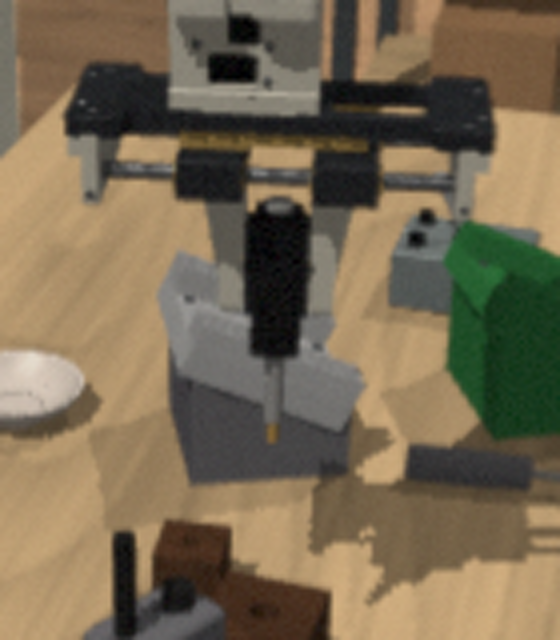

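The probe is clear of the stand and hanging from the jaws; in the side crop the brass tip is at (272,442) and the cap at (278,205). I'll check its tilt in the grip and work out the move.

```bash
python3 - <<'E'
from h import *
b=load("d8");w=load("w8");s=r.get_state();p=s["tcp_pos"];Rm=Rt(s["eef_rot"])
for n,off in (("tip",.0765),("shoulder",.0765-.054),("captop",-.0575)):
    P=p+Rm@[0,0,off]; print(n,P.round(4),"side",proj(b,P).round(1),"wrist",proj(w,P).round(1))
o,d=ray(b,(298,210.5)); 
# point on tip ray at tcp y
print(o+d*(p[1]-o[1])/d[1]); o,d=ray(b,(299.5,151.2));print(o+d*(p[1]-o[1])/d[1])
# target
n=np.array([-np.sin(np.radians(25))*np.cos(np.radians(22.8)),-np.sin(np.radians(25))*np.sin(np.radians(22.8)),np.cos(np.radians(25))])
ring=np.array([.588,-.0012,.0798])
# fresh orientation: nominal tool
R0=Rt([180,0,-80.5]); z0=R0[:,2]
q,_=R.align_vectors([-n],[z0]); ax=np.cross(z0,-n);ang=np.arccos(z0@-n);rv=ax/np.linalg.norm(ax)*ang
R1=R.from_rotvec(rv).as_matrix()@R0
print("tool rotvec",R0.T@rv, "rpy",R.from_matrix(R1).as_euler('xyz',degrees=True))
cmd=np.array([.518,.286,.248])
for h in (.05,.0,):
    T=ring+n*(.0765+h); print(h,T,"tool shift",R0.T@(T-cmd))
E
```

```text
tip [0.5172 0.2854 0.1693] side [[297.6 210.1]] wrist [[275.8 222.5]]
shoulder [0.5173 0.2855 0.2233] side [[298.3 186.6]] wrist [[275.8 254.3]]
captop [0.5175 0.2856 0.3033] side [[299.5 149.1]] wrist [[275.8 350.8]]
[0.51637361 0.28551163 0.16856076]
[0.51732297 0.28551163 0.29905375]
tool rotvec [ 4.24629389e-01 -1.00378134e-01 -1.54074396e-33] rpy [-155.5914168     5.57929341  -79.29236688]
0.05 [ 0.53871608 -0.02191705  0.19444794] tool shift [0.30711329 0.030389   0.05355206]
0.0 [ 0.55819589 -0.01372849  0.14913255] tool shift [0.30225213 0.00982484 0.09886745]
```

The probe is straight in the jaws, with the tip where predicted to under 1 mm. I'm moving to 50 mm above the face along its normal.

Call:
step_arm:
  increments:
    - [[0.04,0.004,0],[0,0,0],1]
    - [[0.085,0.008,0],[0.05,-0.012,0],1]
    - [[0.13,0.013,0],[0.12,-0.028,0],1]
    - [[0.175,0.018,0],[0.2,-0.047,0],1]
    - [[0.22,0.022,0.01],[0.28,-0.066,0],1]
    - [[0.265,0.027,0.025],[0.36,-0.085,0],1]
    - [[0.295,0.029,0.045],[0.41,-0.097,0],1]
    - [[0.307,0.03,0.053],[0.425,-0.1,0],1]
    - [[0.307,0.03,0.053],[0.425,-0.1,0],1]
    - [[0.307,0.03,0.053],[0.425,-0.1,0],1]

```text
time_s: 9.95
tcp_pos: [0.5388, -0.0221, 0.1942]
eef_rot: [-155.7, 5.5, -79.4]
contact_force: [0.3, 0.5, -0.4]
gripper_width: 0.0233
```

```bash
python3 - <<'E'
from h import *
w=cam("wrist","w9");a=cam("scene","s9");b=cam("side","d9");crop(a,170,120,290,240,5,"c20");crop(b,240,100,360,240,4,"c21")
s=r.get_state();p=s["tcp_pos"];Rm=Rt(s["eef_rot"]);print(p,s["eef_rot"],s["joints"].round(1),s["contact_force"])
ring=np.array([.588,-.0012,.0798])
tip=p+Rm@[0,0,.0765]
print("tip",tip,"pix",proj(w,[tip,ring]),proj(a,[tip,ring]),proj(b,[tip,ring]))
E
```

```text
[ 0.53930984 -0.02088367  0.19496653] [-155.55945251    5.54665065  -79.26780416] [ 16.6  -2.9 -35.4  -4.8 -32.8  -3.6] [-0.14950973 -0.06604857 -0.99731895]
tip [ 0.56915443 -0.00837565  0.1256477 ] pix [[273.99686144 224.96144447]
 [275.29357539 204.06082964]] [[229.60742947 169.44223923]
 [228.59132588 186.72438448]] [[302.04879907 168.43455185]
 [294.18153959 183.99365849]]
```

View pics/w9.png

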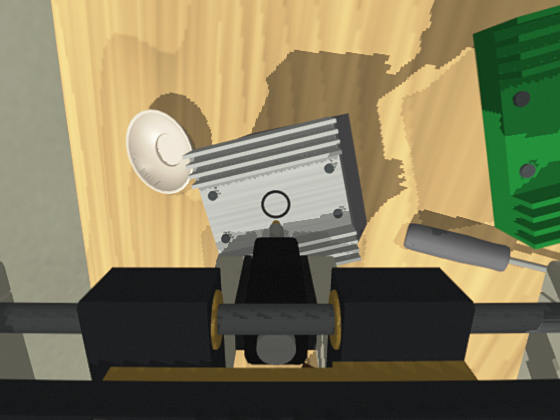

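View pics/c20.png

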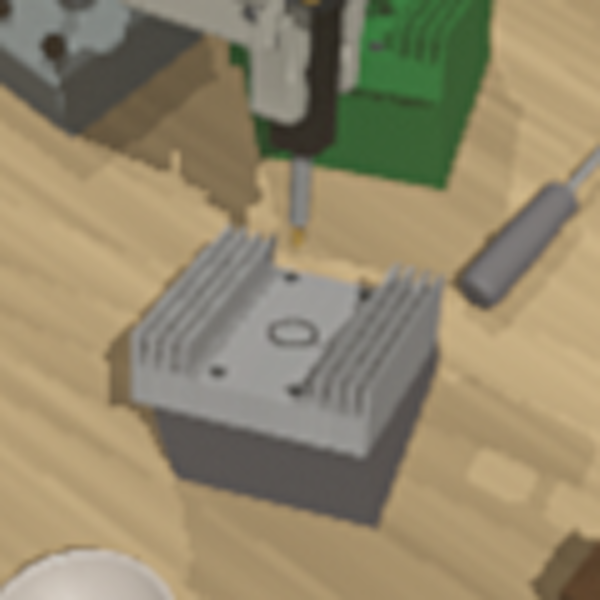

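View pics/c21.png

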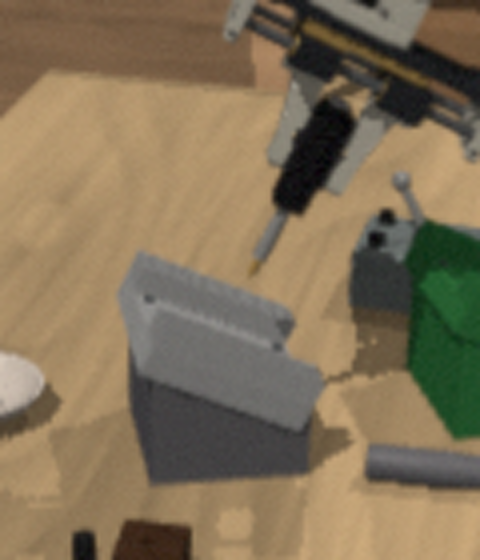

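Call:
step_arm:
  increments:
    - [[0,0,0.01],[0,0,0],1]
    - [[0,0,0.02],[0,0,0],1]
    - [[0,0,0.03],[0,0,0],1]
    - [[0,0,0.038],[0,0,0],1]
    - [[0,0,0.044],[0,0,0],1]
    - [[0,0,0.044],[0,0,0],1]
    - [[0,0,0.044],[0,0,0],1]

```text
time_s: 10.8
tcp_pos: [0.556, -0.0146, 0.1545]
eef_rot: [-155.6, 5.6, -79.3]
contact_force: [0.3, -0.2, -1.2]
gripper_width: 0.0237
```

```bash
python3 - <<'E'
from h import *
w=cam("wrist","w10");a=cam("scene","s10");b=cam("side","d10");crop(a,190,140,270,220,7,"c22");crop(w,230,160,320,270,6,"c23")
s=r.get_state();p=s["tcp_pos"];Rm=Rt(s["eef_rot"]);f=np.mean([r.get_state()["contact_force"]],axis=0)
n=np.array([-.3896,-.1638,.9063]);ring=np.array([.588,-.0012,.0798])
tip=p+Rm@[0,0,.0765];print(tip,(tip-ring)@n,(tip-ring)-((tip-ring)@n)*n,"f.n",f@n,f,"ang",np.degrees(np.arccos(-Rm[:,2]@n)),proj(w,[tip,ring]),proj(a,[tip,ring]))
E
```

```text
[ 0.58601935 -0.00215219  0.08585394] 0.006414314991307214 [5.18367492e-04 9.84783822e-05 2.40646257e-04] f.n -0.7980802614990661 [ 0.43721991 -0.30373768 -0.74753571] ang 0.1085738639744911 [[274.79662197 223.48021089]
 [275.60916514 220.51087432]] [[228.58258049 184.62705721]
 [228.59132588 186.72438448]]
```

View pics/c22.png

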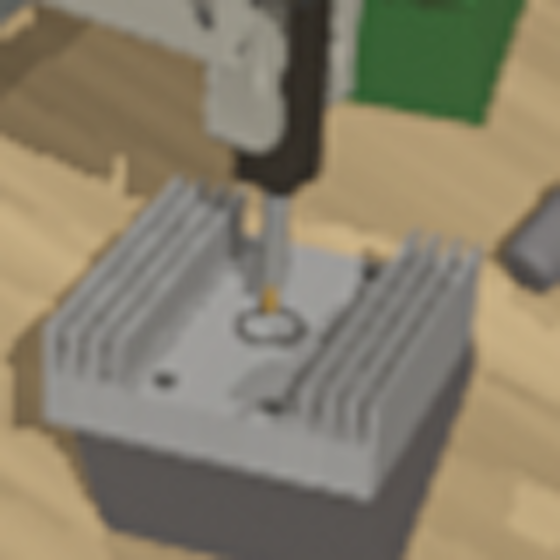

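View pics/c23.png

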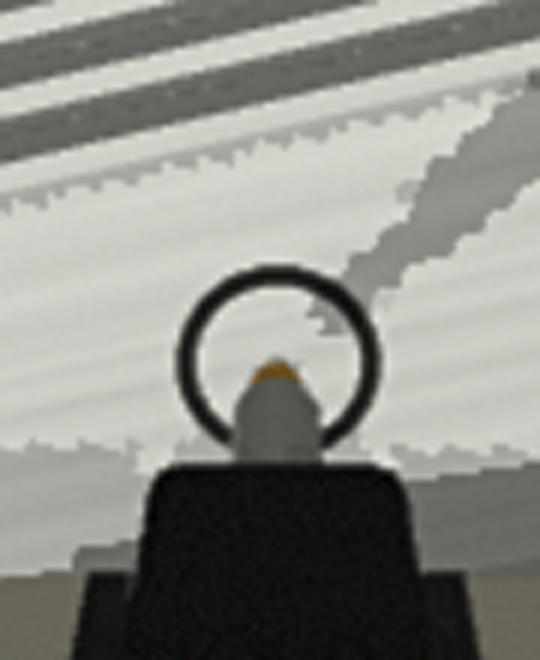

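The tip is centred over the ring, about 6 mm off and 0.1° from square. I'm easing in.

Call:
step_arm:
  increments:
    - [[0,0,0.002],[0,0,0],1]
    - [[0,0,0.004],[0,0,0],1]
    - [[0,0,0.006],[0,0,0],1]
    - [[0,0,0.0075],[0,0,0],1]
    - [[0,0,0.009],[0,0,0],1]
    - [[0,0,0.009],[0,0,0],1]
    - [[0,0,0.009],[0,0,0],1]

```text
time_s: 11.65
tcp_pos: [0.5596, -0.0131, 0.1466]
eef_rot: [-155.6, 5.6, -79.3]
contact_force: [-0.4, -0.2, 1.1]
gripper_width: 0.0239
```

```bash
cat > chk.py <<'E'
from h import *
import sys
k=sys.argv[1]
F=[];P=[]
for i in range(4):
    s=r.get_state();F.append(s["contact_force"]);P.append(s["tcp_pos"])
    w=cam("wrist","w"+k) if i==0 else r.capture("wrist")
a=cam("scene","s"+k);b=cam("side","d"+k)
n=np.array([-.3896,-.1638,.9063]);ring=np.array([.588,-.0012,.0798])
Rm=Rt(s["eef_rot"]);f=np.mean(F,0);p=np.mean(P,0);tip=p+Rm@[0,0,.0765]
print("tip",tip,"d",(tip-ring)@n,"f.n",f@n,f,np.std(np.array(F)@n),"ang",np.degrees(np.arccos(-Rm[:,2]@n)),s["gripper_width"],s["time_s"])
crop(a,190,140,270,220,7,"ca"+k);crop(w,230,160,320,270,6,"cw"+k);crop(b,270,140,330,200,8,"cd"+k)
cv2.imwrite(f"pics/m{k}.png",np.hstack([cv2.resize(cv2.imread(f"pics/{x}{k}.png"),(390,390)) for x in("ca","cd")]))
E
python3 chk.py 11
```

```text
tip [ 0.58940371 -0.00064121  0.07733295] d -0.002874305522322755 f.n 1.4103902426110306 [-0.86368634 -0.51049655  1.09266105] 0.2792946658088404 ang 0.09209154617998593 0.0236402224620392 11.8
```

View pics/m11.png

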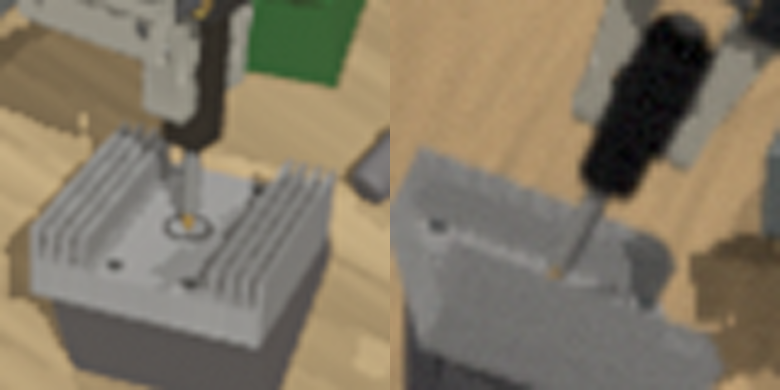

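The contact is about 2.4 N net of the probe's weight, which puts the tip about 2.8 mm in; the kinematic estimate agrees. I'm going 2 mm further.

Call:
step_arm:
  increments:
    - [[0,0,0.001],[0,0,0],1]
    - [[0,0,0.002],[0,0,0],1]
    - [[0,0,0.002],[0,0,0],1]
    - [[0,0,0.002],[0,0,0],1]
    - [[0,0,0.002],[0,0,0],1]

```text
time_s: 12.45
tcp_pos: [0.5603, -0.0128, 0.1448]
eef_rot: [-155.6, 5.6, -79.3]
contact_force: [-1.2, -1.1, 1.9]
gripper_width: 0.0241
```

```bash
python3 chk.py 12; python3 - <<'E'
from h import *
a=load("s12");crop(a,150,70,230,150,5,"x1");crop(a,190,140,270,220,5,"x2")
cv2.imwrite("pics/x3.png",np.hstack([cv2.imread("pics/x1.png"),cv2.imread("pics/x2.png")]))
E
```

```text
tip [ 5.90176206e-01 -3.16060729e-04  7.54553598e-02] d -0.004930186471492173 f.n 1.8523694651753544 [-0.93185162 -1.06514411  1.45078834] 0.3847446261188969 ang 0.0908579504326249 0.024037940790897445 12.6
```

View pics/x3.png

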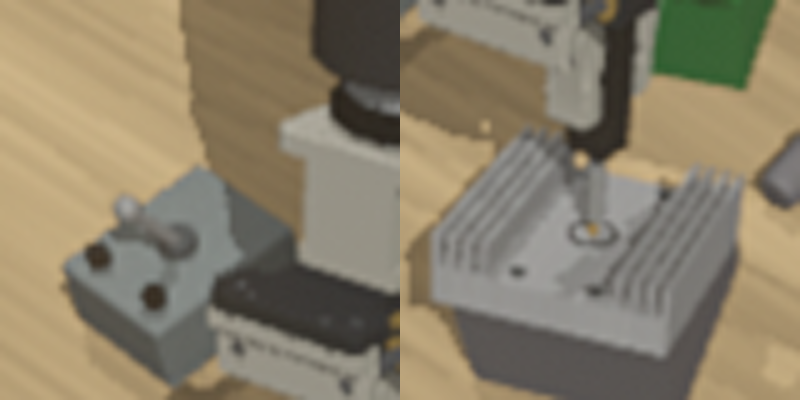

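View pics/cw12.png

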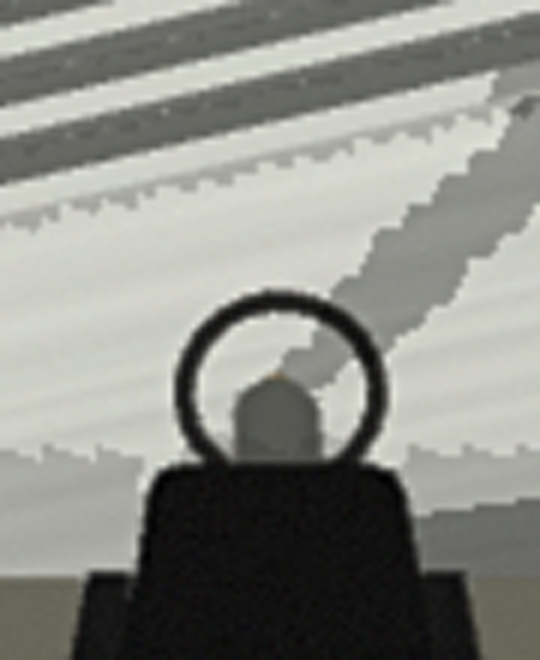

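View pics/s12.png

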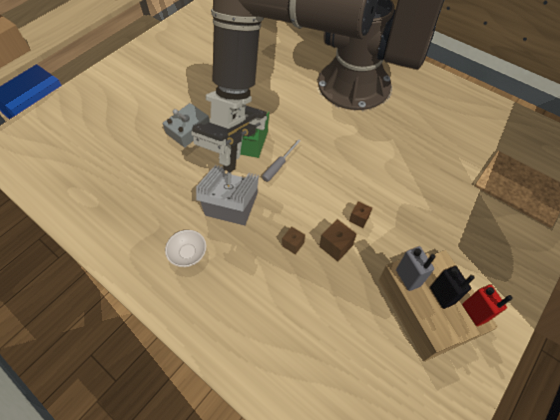

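The tip sits inside the ring, about 4–5 mm in, at about 2.9 N. The lever (126,208 in the crop) is over to the terminal side, and the dish, driver and rack are unchanged in the image. I'm handing in.

```bash
python3 -c "
from plant import r
s=r.get_state();print(s['time_s'],abs(s['qd']).max(),s['contact_force'],s['gripper_width'])
print(r.close_job())"
```

```text
12.75 0.09305472102202092 [-1.54258938 -0.39689153  2.56457058] 0.023755067682584206
the job is handed in; nothing more can be done
None
```

I handed the job in at 12.75 s, with the probe still gripped and pressed on the ring and the power box switched on. The interface gives no verdict, so what follows rests on my own measurements.

- **Lever:** I pushed it across with the inner face of an open finger until it hit its stop, where the force rose to 13 N. The last scene picture shows it leaning to the terminal side.
- **Probe:** I gripped the handle at 30 N and lifted it out of the 60 mm stand. It hangs straight in the jaws: the tip was within 1 mm of where I predicted it.
- **Reading position:** The tip is centred in the ring in the wrist and scene views. The kinematics put it about 1 mm or less from the centre along the face. The gripper is 0.1° from square to the measured face.
- **Pressure:** The force reading, corrected for the probe's weight, gives about 2.8 N, or about 4 mm in. The arm position gives 4.9 mm. They differ by about 1 mm, which is within the force noise and the 2 mm calibration, and both are inside the limits. One last reading before hand-in was higher, about 4 N by the same correction.
- **Bystanders:** By eye in the last picture, the dish, screwdriver and radio rack are where they started.

One early measurement disagreed with the text. I found the lever ball about 3 mm higher and 8 mm further over than the full "off" position. The push to the stop did not depend on it.

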